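# Put the alterations kit back into its drawer organiser

## Task

The fitting is over and the drawer organiser is out on the counter: put each of the five loose things of the alterations kit flat down into the pocket made for it. The two thread spools stand upright in the two round wells, one in each; the pin tin lies in the big oblong pocket, the rubber stamp stands upright in the small oblong one, and the tape measure lies in the keyhole-shaped pocket with its tongue in the slot.

Things in the scene. Friction and masses are not known exactly. Their poses are not given: they have to be found in the camera images.
- spool_a_mid (a point): Thread spool with red thread standing on its end, 40 mm tall, 30 g: pale round flanges of 29 mm diameter at top and bottom (each 9 mm thick), thinner waist. Point on its axis 20 mm above its foot; z along its axis, up. Either spool may go in either well.
- spool_b_mid (a point): Thread spool of the same shape and size with navy thread, standing on its end. Point on its axis 20 mm above its foot; z along its axis, up.
- tin_mid (a point): Flat closed pin tin with green lid, 60 x 87 mm and 22 mm high, 70 g; the lid does not open. Point at its centre, 11 mm above its underside; x across its short (60 mm) side, y along its long side, z up. Seated, it stands 16 mm proud of the plate: held by its upper half, the fingers clear the plate.
- stamp_mid (a point): Wooden rubber stamp standing on its foot, 72 mm tall, 50 g: foot block 23 x 52 mm and 20 mm high, above it a round turned handle, 26 mm in diameter at its widest, near the top. Point on the handle's axis 36 mm above the underside; x across the foot's narrow side, y along the foot, z up.
- tape_mid (a point): Tape measure lying flat: round yellow case, 52 mm diameter, 17 mm high (button on top to 20 mm), 50 g, with a short pale tongue of tape out at one side. Point at the case's centre, 8.5 mm up; the tongue points along -x, z up, and does not hinder fingers. Seated, the case stands 11 mm proud of the plate: held by its upper half, the fingers clear the plate.
- tape_tip (a point): Free end of the tape measure's tongue, 54 mm from the centre of the case, 3 mm above its underside.
- spool_bay (a point): Plate with two round wells, 45 mm in diameter, side by side. Fixed; 120 mm square, 10 mm high, light wood, pockets 6 mm deep with grey felt; one of four such plates set two by two, in any order, in a low frame (rim 12 mm high). Point on the felt level, 4 mm above the counter, half-way between the wells, whose centres lie 30 mm from it along +y and -y; z up, x and y square to the plate.
- tin_bay (a point): Plate with the big oblong pocket, 76 mm (x) by 103 mm (y). Fixed; 120 mm square, 10 mm high, light wood, pockets 6 mm deep with grey felt; one of four such plates set two by two, in any order, in a low frame (rim 12 mm high). Point at the centre of the pocket's floor, 4 mm above the counter; z up, x and y square to the plate.
- stamp_bay (a point): Plate with the small oblong pocket, 40 mm (x) by 68 mm (y). Fixed; 120 mm square, 10 mm high, light wood, pockets 6 mm deep with grey felt; one of four such plates set two by two, in any order, in a low frame (rim 12 mm high). Point at the centre of the pocket's floor, 4 mm above the counter; z up, x and y square to the plate.
- tape_bay (a point): Plate with the keyhole pocket: a 68 mm round, with a slot 34 mm wide from it along -x (robot's side), ending 68 mm from the round's centre. Fixed; 120 mm square, 10 mm high, light wood, pockets 6 mm deep with grey felt; one of four such plates set two by two, in any order, in a low frame (rim 12 mm high). Point: the round's centre, on the felt (z 4 mm); z up, x and y square to the plate.
There are look-alikes about, which are no part of the job. What is meant by the part that bears tape_mid is not purple, and is the larger of those in its own colour.

How it is judged:
By the outcome, as a careful person would: the job done as asked, in the order asked, and still so for the second after the job is handed in, with the robot touching nothing.
It also fails if it takes over 120 s, if anything falls off the work surface, if the arm or the gripper's body presses on something with over 40 N, if the wrist force passes 120 N, or if a joint passes its speed limit or range.

## Robot

A 6-joint arm with a two-finger parallel gripper is mounted at the origin on a cart in front of the work surface, level with it; the furniture and walls round the work are solid. World frame = base frame: x ahead of the robot, y to its left, z up, the work surface at z = 0. Lengths are in mm, angles in rad, forces in N, time in s.
With the tool pointing down it reaches from about 325 to 1000 mm from the base axis. Payload 5.1 kg.
Tool frame: the origin (TCP) lies midway between the tips of the shut fingers; the grasp point (between the pads) lies 19 mm behind it; z points along the fingers, y is the line along which they close (so a half turn about z gives the same grasp; the last joint's range is limited). The gripper opens to 85 mm and grips with 20 to 120 N. Pads are 22 mm wide; open, the fingers measure 114 mm over their backs; the gripper's body (76 mm by 85 mm) begins 54 mm behind the grasp point. The pads swing forward as they close: fully open they stand 13 mm farther back than shut.
Start: joints at [1.064, 0.124, 1.65, -0, 1.367, -0.083], TCP at [267.316, 592.475, 231.322] pointing down, gripper open.
Joint ranges: [-2.61, 2.61], [-1.02, 2.33], [0.03, 2.71], [-1.35, 4.49], [0.32, 2.68], [-2.91, 2.91]. Speed limits (rad/s): [2.57, 2.57, 3.14, 3.14, 3.14, 3.14].

## Interface

Orientations are given as a unit quaternion [w, x, y, z].
In Python, from workcell import env gives the robot as it stands.
- The arm moves only by the shell command python3 -m pendant 'ROWS' [FORCE]. ROWS is JSON, a list of rows, each an object of numbers: "dx", "dy", "dz": the shift along the tool's x, y, z normalised to -1 to 1, where 1 is 0.15 m; "turn": the turn about the tool's z normalised to -1 to 1, where 1 is 90 degrees; "gripper": the closure, from -1 (fully open) to 1 (shut). A call has 1 to 20 rows; each row is the pose to reach, as a shift and turn from the pose commanded when the call began, along the tool's axes at that moment; what a row does not reach only later rows make up. A row lasts 1/10 s, in which the tool goes at most 50 mm and 8.59 degrees, less where a joint would pass 70% of its speed; a pose out of reach is approached as far as the arm can. A call with a number of a shift or a turn outside -1 to 1 is refused whole. A call with a gripper value outside its range is refused whole. The fingers move at their own pace and stop on an object; FORCE is the grip in N (left out, the last holds). Time passes only in rows, so rows that repeat a pose let the fingers close. It gives the time, the measured TCP pose, the force, the opening and the grip force at its end, in the units of the state.
- env.get_state(): the state, without advancing time (a new reading comes with each control period).
- env.snapshot(name): name is "scene" or "top" or "wrist"; returns (picture, depth): 480x640x3 uint8, red, green, blue; 480x640 float32, mm along the optical axis (not along the pixel's ray), 0 where there is no reading.
- env.calibration(name): a dict with "mtx" (3x3 intrinsics, pixels), "dist" ([k1, k2, p1, p2, k3] as OpenCV has them; the pictures are not rectified), "R" (3x3) and "t" (3): a world point X has camera coordinates R X + t; the wrist camera has in their place "tool_from_camera" (4x4, takes a point from camera to tool coordinates, whose origin is the TCP and whose axes are the flange's). Camera axes: x right, y down, z forward; pixel columns grow to the right and rows downward; lengths in mm; the calibration is good to about 2 mm. A picture is of the moment at which its call begins: read the wrist's pose just before it. calibration takes no time and is no camera call.
- env.sign_off(): hands the job in; it is judged then, once.
Trained networks look in the newest picture that a camera, given by its name, has taken for a name from the list of things; names that differ only in an ending like _2 or _b are one class to them, and where a whole thing is asked for, a point or a joint stands for the part that bears it (a point fixed in the world has none). Each returns a list of dicts, best first, with "confidence" (0 to 1); they miss things now and then, are a little off and sometimes report something else, mostly with a low value. They report only what shows in the picture. A call takes as long as a camera call. They do not tell look-alikes from the thing itself.
- env.look_for(camera, label): "box" ([left, top, right, bottom] in pixels, round what is visible of it).
- env.silhouettes(camera, label): "pixels" (480x640 bool, what is visible of it) and "box" ([left, top, right, bottom] in pixels, round what is visible of it).
The state is a dict: "clock": time; "joints": joint angles; "joint_vel": joint speeds; "tau": joint torques, N m; "ee_pos": TCP position; "tool_rot": TCP orientation; "wrist_force": force on the tool from outside, world axes, zero at the start; "ft_torque": the same for the moment, N m; "grip_width": finger opening in mm; "gripper_force": force on a finger pad.
Only numpy, scipy, OpenCV 4.12 (cv2) and the standard library are available. Lean on these libraries where they do the work, as an engineer would, in place of code of your own. Each camera call takes 0.05 s, during which the arm holds its last target. There are 200 camera calls.

## Working session

There is one attempt and no reset: what is moved stays moved. The work goes in short steps, Python scripts to look and compute and a shell command to move; the robot and the scene stay as the last step left them, time stands still between calls to the robot, and variables do not carry over. Pictures are saved under pics/ and viewed, at most 15 in all, crops included, and the job is handed in when it is done.

```bash
ls; mkdir -p pics; python3 - <<'E'
from workcell import env
import cv2,numpy as np
for n in("top","scene"):
    p,d=env.snapshot(n); cv2.imwrite(f"pics/{n}0.png",p[:,:,::-1]); np.save(f"{n}_d.npy",d); np.save(f"{n}_p.npy",p)
c=env.calibration("top");print(c)
s=env.get_state();print(s["clock"],s["ee_pos"],s["tool_rot"],s["grip_width"])
E
```

```text
pics
{'mtx': array([[588.49921388,   0.        , 323.52915594],
       [  0.        , 588.49921388, 240.29193568],
       [  0.        ,   0.        ,   1.        ]]), 'dist': array([-0.07611634,  0.        ,  0.        ,  0.        ,  0.        ]), 'R': array([[-0.00969242, -0.99994005,  0.00509537],
       [-0.99371141,  0.00906335, -0.11160417],
       [ 0.11155129, -0.00614505, -0.99373968]]), 't': array([ -63.48071693,  490.31310796, 1464.62743032])}
0.1 [267.0587898  591.98643669 230.154599  ] [-2.74478614e-04  2.10340287e-01  9.77627763e-01 -9.19838921e-04] 85.38873916572022
```

View pics/top0.png

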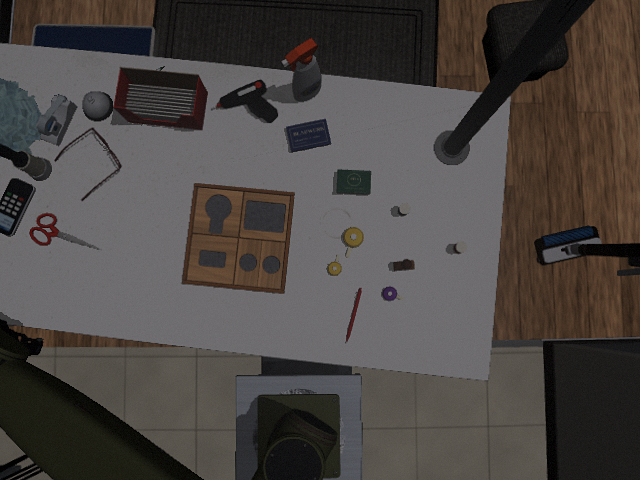

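View pics/scene0.png

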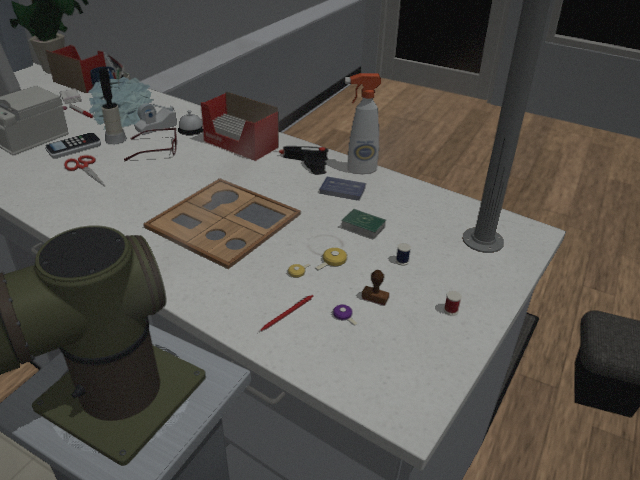

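The top view shows the tray at about (240,238), with bays tape (218,212), tin (267,216), stamp (212,258) and spools (248,262)/(272,264). The loose things are the tin (352,182), stamp (403,265) and spools (403,210) and (458,248).
Tape candidates are large yellow (352,237), small yellow (334,268) and purple (389,293). The large yellow one fits, being not purple and the larger of its colour. I'll confirm it in a crop.

```bash
cat > h.py <<'E'
import cv2,numpy as np
from workcell import env
from scipy.spatial.transform import Rotation as Ro
def cam(n,s=None):
    c=env.calibration(n); K,D=np.array(c["mtx"]),np.array(c["dist"])
    if n=="wrist":
        w,x,y,z=s["tool_rot"]; T=np.eye(4);T[:3,:3]=Ro.from_quat([x,y,z,w]).as_matrix();T[:3,3]=s["ee_pos"]
        W=T@np.array(c["tool_from_camera"]); return K,D,W[:3,:3],W[:3,3]
    R,t=np.array(c["R"]),np.array(c["t"]); return K,D,R.T,-R.T@t
def px2w(C,uv,z):
    K,D,R,o=C; uv=np.asarray(uv,float).reshape(-1,1,2)
    n=cv2.undistortPoints(uv,K,D).reshape(-1,2); r=np.c_[n,np.ones(len(n))]@R.T
    return (o+r*((z-o[2])/r[:,2])[:,None])[:,:2]
def rect(C,mask,z):
    v,u=np.nonzero(mask); p=px2w(C,np.c_[u,v],z).astype(np.float32)
    (c,s,a)=cv2.minAreaRect(p); return np.round(c,1),np.round(s,1),round(a,1)
def tool(s):
    w,x,y,z=s["tool_rot"]; R=Ro.from_quat([x,y,z,w]).as_matrix()
    return R
E
python3 - <<'E'
from h import *
p=np.load("top_p.npy");C=cam("top")
env.snapshot("top")
Z=dict(spool_a_mid=40,tin_mid=22,stamp_mid=20,tape_mid=17,spool_bay=10,tin_bay=10,stamp_bay=10,tape_bay=10)
for n,z in Z.items():
    for r in env.silhouettes("top",n):
        if r["confidence"]>.25: print(n,round(r["confidence"],2),np.round(r["box"]),*rect(C,r["pixels"],z))
print("tray corners",px2w(C,[[195,184],[294,193],[285,293],[183,284]],12).round())
a=p[170:310,180:480]; a=cv2.convertScaleAbs(a,alpha=1.5)
cv2.imwrite("pics/crop1.png",cv2.resize(a,(800,373),interpolation=cv2.INTER_CUBIC)[:,:,::-1])
E
```

```text
spool_a_mid 0.71 [455. 243. 464. 254.] [ 467.7 -410.1] [25.9 34.5] 25.6
tin_mid 0.59 [335. 172. 370. 194.] [ 641.  -146.9] [85.3 63.1] 89.3
stamp_mid 0.45 [396. 259. 415. 269.] [ 428.  -272.1] [51.  25.5] 89.4
tape_mid 0.67 [328. 255. 342. 276.] [424.9 -94.1] [30.5 45.8] 89.4
tape_mid 0.55 [344. 226. 364. 258.] [ 485.9 -142.2] [48.7 77.1] 89.5
tape_mid 0.47 [385. 290. 404. 299.] [ 347.3 -239. ] [48.2 34.2] 44.2
spool_bay 0.6 [238. 237. 285. 287.] [433.6  96.6] [120.5 120.3] 84.1
tin_bay 0.65 [237. 189. 290. 241.] [555.   83.7] [123.9 126.7] 83.1
stamp_bay 0.98 [187. 236. 241. 284.] [446.5 217.3] [122.9 121. ] 83.8
tape_bay 0.86 [195. 184. 243. 238.] [567.4 204.4] [119.7 123.7] 83.3
tray corners [[642. 264.]
 [615.   7.]
 [358.  31.]
 [383. 291.]]
```

View pics/crop1.png

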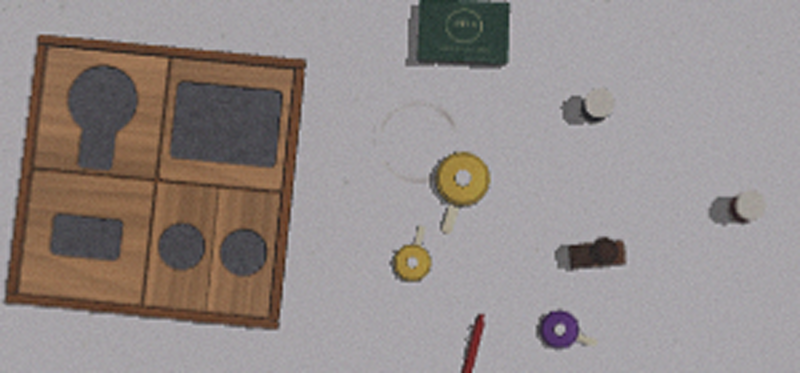

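The crop confirms it: the large yellow tape is at crop (462,178), pixel (353,237). The small yellow (crop 412,262) and the purple (560,329) are the decoys. Next I'll turn the tool square to the world (tool x = world y, tool y = world x) and move over the tray.

```bash
python3 -m pendant '[{"dx":-0.3,"dy":-0.27,"dz":-0.15,"turn":0.1},{"dx":-0.6,"dy":-0.54,"dz":-0.3,"turn":0.19},{"dx":-0.95,"dy":-0.81,"dz":-0.45,"turn":0.29},{"dx":-0.95,"dy":-0.81,"dz":-0.45,"turn":0.38},{"dx":-0.95,"dy":-0.81,"dz":-0.45,"turn":0.47},{"dx":-0.95,"dy":-0.81,"dz":-0.45,"turn":0.56},{"dx":-0.95,"dy":-0.81,"dz":-0.45,"turn":0.65},{"dx":-0.95,"dy":-0.81,"dz":-0.45,"turn":0.73},{"dx":-0.95,"dy":-0.81,"dz":-0.45,"turn":0.73}]'
python3 -m pendant '[{"dx":-0.3,"dy":0.15,"dz":-0.15},{"dx":-0.6,"dy":0.3,"dz":-0.3},{"dx":-0.9,"dy":0.45,"dz":-0.5},{"dx":-0.9,"dy":0.45,"dz":-0.5}]'
python3 -m pendant '[{"dx":-0.3,"dy":0.1},{"dx":-0.6,"dy":0.2},{"dx":-0.9,"dy":0.3},{"dx":-0.9,"dy":0.3},{"dx":-0.9,"dy":0.3},{"dx":-0.9,"dy":0.3}]'
cat > w.py <<'E'
from h import *
import sys
s=env.get_state(); p,d=env.snapshot("wrist"); C=cam("wrist",s)
n=sys.argv[1]; cv2.imwrite(f"pics/{n}.png",cv2.convertScaleAbs(p,alpha=1.4)[:,:,::-1]); np.savez(n,p=p,d=d,pos=s["ee_pos"],q=s["tool_rot"])
print(s["clock"],np.round(s["ee_pos"],1),"Rtool",tool(s).round(3).tolist(),"cam",C[3].round(),C[2].round(2).tolist())
for lab,z in [a.split(":") for a in sys.argv[2:]]:
    for r in env.silhouettes("wrist",lab):
        if r["confidence"]>.25: print(lab,round(r["confidence"],2),np.round(r["box"]),*rect(C,r["pixels"],float(z)))
E
python3 w.py w1 spool_bay:10 tin_bay:10 stamp_bay:10 tape_bay:10
```

```text
0.55 [267.3 592.5 231.3] Rtool [[-0.912, 0.411, -0.0], [0.411, 0.912, -0.0], [0.0, -0.0, -1.0]] cam [200. 624. 373.] [[0.41, 0.87, 0.27], [0.91, -0.39, -0.12], [-0.0, 0.3, -0.95]]
stamp_bay 0.96 [ 91. 434. 144. 480.] [475.8 195.3] [76.7 60.3] 83.5
tape_bay 0.68 [108. 468. 146. 480.] [507.  191.3] [59.5 18.2] 65.1validation failed for argument at $[0]...
validation failed for argument at $[0]...
validation failed for argument at $[0]...
```

View pics/w1.png

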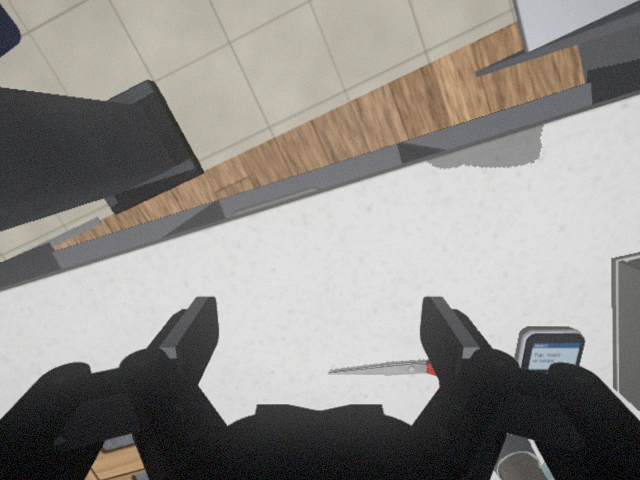

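The picture shows the counter edge and the fingers only; the rows were refused, probably because every field is required.

```bash
python3 -m pendant '[{"dx":-0.3,"dy":-0.27,"dz":-0.15,"turn":0.1,"gripper":-1},{"dx":-0.6,"dy":-0.54,"dz":-0.3,"turn":0.19,"gripper":-1},{"dx":-0.95,"dy":-0.81,"dz":-0.45,"turn":0.29,"gripper":-1},{"dx":-0.95,"dy":-0.81,"dz":-0.45,"turn":0.38,"gripper":-1},{"dx":-0.95,"dy":-0.81,"dz":-0.45,"turn":0.47,"gripper":-1},{"dx":-0.95,"dy":-0.81,"dz":-0.45,"turn":0.56,"gripper":-1},{"dx":-0.95,"dy":-0.81,"dz":-0.45,"turn":0.65,"gripper":-1},{"dx":-0.95,"dy":-0.81,"dz":-0.45,"turn":0.73,"gripper":-1},{"dx":-0.95,"dy":-0.81,"dz":-0.45,"turn":0.73,"gripper":-1}]'
python3 -m pendant '[{"dx":-0.3,"dy":0.15,"dz":-0.15,"turn":0,"gripper":-1},{"dx":-0.6,"dy":0.3,"dz":-0.3,"turn":0,"gripper":-1},{"dx":-0.9,"dy":0.45,"dz":-0.5,"turn":0,"gripper":-1},{"dx":-0.9,"dy":0.45,"dz":-0.5,"turn":0,"gripper":-1}]'
python3 -m pendant '[{"dx":-0.3,"dy":0.1,"dz":0,"turn":0,"gripper":-1},{"dx":-0.6,"dy":0.2,"dz":0,"turn":0,"gripper":-1},{"dx":-0.9,"dy":0.3,"dz":0,"turn":0,"gripper":-1},{"dx":-0.9,"dy":0.3,"dz":0,"turn":0,"gripper":-1},{"dx":-0.9,"dy":0.3,"dz":0,"turn":0,"gripper":-1}]'
python3 w.py w2 spool_bay:10 tin_bay:10 stamp_bay:10 tape_bay:10
```

```text
clock: 1.7
ee_pos: [347.3, 423.0, 299.0]
tool_rot: [-0.0, 0.707, 0.707, 0.0]
wrist_force: [0.4, -0.4, 0.1]
grip_width: 85.5
gripper_force: 0.0
clock: 2.1
ee_pos: [416.5, 285.9, 377.2]
tool_rot: [0.001, 0.707, 0.707, 0.002]
wrist_force: [0.1, 1.2, 1.1]
grip_width: 85.1
gripper_force: 0.0
clock: 2.6
ee_pos: [460.0, 152.4, 373.9]
tool_rot: [-0.0, 0.707, 0.707, 0.0]
wrist_force: [-0.4, 0.7, -0.5]
grip_width: 85.7
gripper_force: 0.0
2.6 [460.  152.4 373.9] Rtool [[0.0, 1.0, -0.0], [1.0, -0.0, 0.0], [0.0, -0.0, -1.0]] cam [461. 228. 515.] [[1.0, -0.0, 0.0], [0.0, -0.96, -0.3], [0.0, 0.3, -0.96]]
spool_bay 0.93 [260. 177. 346. 259.] [435.2  97.5] [121.7 120.5] 84.2
tin_bay 0.9 [337. 183. 430. 267.] [557.1  84.5] [123.6 124.5] 84.1
stamp_bay 0.92 [264.  84. 359. 185.] [448.7 217.9] [122.5 123.7] 83.7
tape_bay 0.94 [353.  93. 444. 191.] [570.  205.7] [120.5 120.1] 83.9
tape_bay 0.42 [312. 346. 357. 370.] [ 490.9 -145. ] [76.2 57.6] 7.9
```

View pics/w2.png

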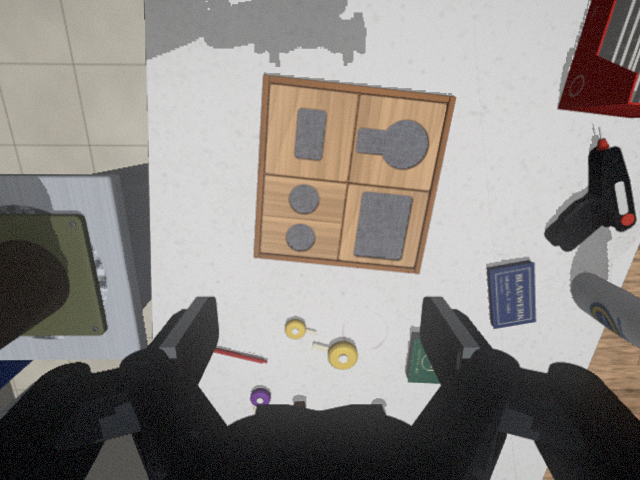

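Wrist picture: the tray is clear, with stamp pocket (310,134), keyhole (405,145), wells (304,199)/(300,237) and tin pocket (384,226). I'll compute the felt centres and carry on to above the loose things.

```bash
for i in 1 2 3; do python3 -m pendant '[{"dx":-0.33,"dy":0.04,"dz":0,"turn":0,"gripper":-1},{"dx":-0.66,"dy":0.08,"dz":0,"turn":0,"gripper":-1},{"dx":-0.96,"dy":0.12,"dz":0,"turn":0,"gripper":-1}]' >/dev/null; done
python3 -m pendant '[{"dx":0,"dy":0,"dz":0,"turn":0,"gripper":-1},{"dx":0,"dy":0,"dz":0,"turn":0,"gripper":-1}]'
python3 - <<'E'
from h import *
f=np.load("w2.npz");C=cam("wrist",dict(ee_pos=f["pos"],tool_rot=f["q"]))
hsv=cv2.cvtColor(cv2.GaussianBlur(f["p"],(3,3),0),cv2.COLOR_RGB2HSV)
m=np.zeros((480,640),np.uint8); cv2.fillPoly(m,[np.array([[272,82],[448,102],[414,266],[262,250]])],255)
m&=cv2.inRange(hsv,(0,0,0),(179,60,255)); m=cv2.morphologyEx(m,cv2.MORPH_OPEN,np.ones((3,3)))
n,L,st,ce=cv2.connectedComponentsWithStats(m)
for i in range(1,n):
    if st[i,4]>200: print(ce[i].round(),st[i,4],px2w(C,ce[i],7).round(1),*rect(C,L==i,7))
E
python3 w.py w3 spool_a_mid:40 tin_mid:22 stamp_mid:20 tape_mid:17
```

```text
clock: 3.95
ee_pos: [514.4, -278.7, 373.1]
tool_rot: [-0.001, 0.707, 0.707, 0.0]
wrist_force: [-0.9, 0.6, 0.7]
grip_width: 85.3
gripper_force: 0.0
[310. 134.] 1404 [[448.9 219.8]] [448.9 218.7] [67.8 40.1] 83.9
[395. 143.] 2455 [[569.7 206.7]] [564.8 204.9] [ 65.8 101.2] 89.9
[304. 198.] 693 [[438.9 127.4]] [438.7 127.7] [43.2 42.2] 0.0
[382. 225.] 3202 [[557.7  86.1]] [557.6  84.3] [102.7  75.8] 83.9
[300. 237.] 630 [[432.7  67.5]] [432.6  67. ] [42.  43.2] 90.0
3.95 [ 514.4 -278.7  373.1] Rtool [[-0.0, 1.0, -0.001], [1.0, 0.0, 0.001], [0.001, -0.001, -1.0]] cam [ 515. -203.  515.] [[1.0, 0.0, 0.0], [0.0, -0.96, -0.3], [0.0, 0.3, -0.96]]
spool_a_mid 0.75 [276. 258. 301. 286.] [ 471.2 -408.3] [44.1 29.2] 85.0
spool_a_mid 0.34 [392.  41. 447. 120.] [ 639.6 -148.6] [84.4 61.4] 87.6
tin_mid 0.95 [389.  44. 445. 121.] [ 643.4 -146.9] [86.6 62.9] 87.0
tin_mid 0.49 [272.  58. 326. 102.] [ 493.5 -138. ] [50.5 73.5] 47.9
tape_mid 0.9 [193. 140. 223. 175.] [ 353.8 -238.6] [50.4 37. ] 42.2
tape_mid 0.71 [236.  27. 275.  55.] [ 429.1 -103. ] [33.5 51.2] 48.7
tape_mid 0.57 [269.  61. 331. 101.] [ 493.9 -137.5] [51.1 72.9] 46.7
```

View pics/w3.png

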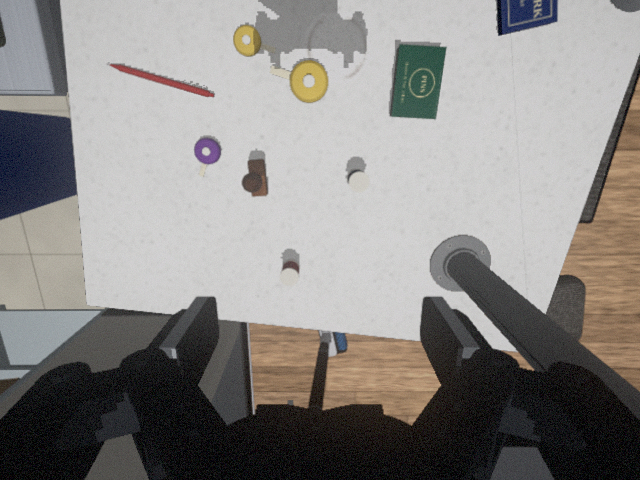

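Wrist view shows the tape (309,81) with its tongue to (272,72), tin (417,82), stamp (257,178), navy spool (358,178) and red spool (289,272). Now the exact positions from depth.

```bash
cat > dp.py <<'E'
from h import *
def cloud(f):
    f=np.load(f); C=cam("wrist",dict(ee_pos=f["pos"],tool_rot=f["q"])); K,D,R,o=C
    v,u=np.mgrid[0:480,0:640]; uv=np.c_[u.ravel(),v.ravel()].astype(float)
    n=cv2.undistortPoints(uv.reshape(-1,1,2),K,D).reshape(-1,2)
    return (o+(np.c_[n,np.ones(len(n))]*f["d"].reshape(-1,1))@R.T).reshape(480,640,3),C,f["p"]
def blob(P,box,z0,z1):
    l,t,r,b=box; q=P[t:b,l:r].reshape(-1,3); q=q[(q[:,2]>z0)&(q[:,2]<z1)]
    rc=cv2.minAreaRect(q[:,:2].astype(np.float32))
    return len(q),np.median(q[:,2]).round(1),q[:,:2].mean(0).round(1),"mid",((q.min(0)+q.max(0))/2)[:2].round(1),[np.round(x,1).tolist() for x in rc]
E
python3 - <<'E'
from dp import *
P,C,p=cloud("w3.npz")
print("table",np.median(P[120:135,300:340,2]))
for n,b,a,c in [("tape",(285,55,335,108),12,22),("tin",(380,35,455,125),16,28),("navy",(335,150,380,195),33,46),("red",(270,240,310,295),33,46),("foot",(238,150,275,205),14,25),("handle",(238,150,275,205),62,80)]:
    print(n,blob(P,b,a,c))
hs=cv2.cvtColor(p,cv2.COLOR_RGB2HSV); m=cv2.inRange(hs,(18,120,60),(35,255,255)); m[:55]=0;m[110:]=0
v,u=np.nonzero(m); q=px2w(C,np.c_[u,v],17).astype(np.float32); print("tapecircle",cv2.minEnclosingCircle(q),q.mean(0))
print("tip",px2w(C,[272,72],3))
E
```

```text
table -1.5690228354398528
tape (1240, np.float64(15.5), array([ 501.6, -144.2]), 'mid', array([ 501.6, -143.9]), [[501.7, -144.1], [51.8, 49.4], 20.7])
tin (3306, np.float64(21.1), array([ 645. , -145.6]), 'mid', array([ 645.1, -146.4]), [[645.1, -146.7], [86.8, 60.5], 87.2])
navy (346, np.float64(39.0), array([ 570.7, -274.2]), 'mid', array([ 570.6, -274.3]), [[570.6, -274.3], [27.7, 27.7], 1.0])
red (276, np.float64(39.1), array([ 470.1, -415.5]), 'mid', array([ 469.7, -415.7]), [[469.7, -415.6], [28.0, 27.0], 87.8])
foot (388, np.float64(18.6), array([ 428.9, -268.1]), 'mid', array([ 426.6, -271.6]), [[426.8, -271.8], [22.5, 53.1], 4.9])
handle (287, np.float64(67.5), array([ 427.4, -271.2]), 'mid', array([ 427.1, -271.5]), [[427.2, -271.6], [25.3, 23.4], 85.0])
tapecircle ((473.11761474609375, -134.78103637695312), 54.551082611083984) [ 501.68262 -144.4812 ]
tip [[ 452.3578852  -131.94175434]]
```

```bash
python3 -m pendant '[{"dx":-0.3,"dy":-0.1,"dz":0.2,"turn":0,"gripper":-1},{"dx":-0.6,"dy":-0.2,"dz":0.4,"turn":0,"gripper":-1},{"dx":-0.9,"dy":-0.29,"dz":0.6,"turn":0,"gripper":-1},{"dx":-0.907,"dy":-0.293,"dz":0.8,"turn":0,"gripper":-1},{"dx":-0.907,"dy":-0.293,"dz":1,"turn":0,"gripper":-1},{"dx":-0.907,"dy":-0.293,"dz":1,"turn":0,"gripper":-1}]'
python3 -m pendant '[{"dx":0,"dy":0,"dz":0.3,"turn":0,"gripper":-1},{"dx":0,"dy":0,"dz":0.6,"turn":0,"gripper":-1},{"dx":0,"dy":0,"dz":0.9,"turn":0,"gripper":-1},{"dx":0,"dy":0,"dz":0.9,"turn":0,"gripper":-1},{"dx":0,"dy":0,"dz":0.9,"turn":0,"gripper":-1}]'
python3 w.py w4
```

```text
clock: 4.8
ee_pos: [467.9, -412.4, 217.9]
tool_rot: [-0.005, 0.707, 0.707, 0.0]
wrist_force: [0.3, 0.4, -1.4]
grip_width: 85.2
gripper_force: 0.0
clock: 5.3
ee_pos: [471.1, -414.8, 90.7]
tool_rot: [0.001, 0.707, 0.708, 0.0]
wrist_force: [0.4, -1.3, 1.0]
grip_width: 85.3
gripper_force: 0.0
5.3 [ 471.1 -414.8   90.7] Rtool [[-0.002, 1.0, 0.001], [1.0, 0.002, -0.001], [-0.001, 0.001, -1.0]] cam [ 472. -339.  232.] [[1.0, 0.0, 0.0], [0.0, -0.95, -0.3], [0.0, 0.3, -0.95]]
```

View pics/w4.png

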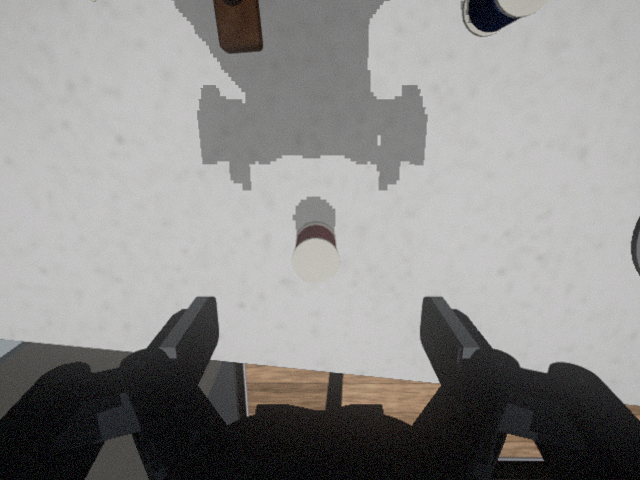

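The red spool sits at (316,262), centred between the fingers. I'll check it by depth before going down.

```bash
python3 - <<'E'
from dp import *
P,C,p=cloud("w4.npz"); print(blob(P,(270,180,370,300),33,46), np.median(P[260:290,420:470,2]))
E
```

```text
(1714, np.float64(38.8), array([ 470. , -414.9]), 'mid', array([ 469.8, -415.5]), [[469.8, -415.5], [28.3, 28.5], 0.2]) -1.204251794928183
```

```bash
python3 -m pendant '[{"dx":0,"dy":0,"dz":0.25,"turn":0,"gripper":-1},{"dx":0,"dy":0,"dz":0.5,"turn":0,"gripper":-1},{"dx":0,"dy":0,"dz":0.5,"turn":0,"gripper":-1},{"dx":0,"dy":0,"dz":0.5,"turn":0,"gripper":1},{"dx":0,"dy":0,"dz":0.5,"turn":0,"gripper":1},{"dx":0,"dy":0,"dz":0.5,"turn":0,"gripper":1},{"dx":0,"dy":0,"dz":0.5,"turn":0,"gripper":1},{"dx":0,"dy":0,"dz":0.5,"turn":0,"gripper":1},{"dx":0,"dy":0,"dz":0.5,"turn":0,"gripper":1}]' 40
python3 -m pendant '[{"dx":0,"dy":0,"dz":-0.2,"turn":0,"gripper":1},{"dx":0,"dy":0,"dz":-0.5,"turn":0,"gripper":1},{"dx":0,"dy":0,"dz":-0.8,"turn":0,"gripper":1},{"dx":0,"dy":0,"dz":-0.9,"turn":0,"gripper":1},{"dx":0,"dy":0,"dz":-0.9,"turn":0,"gripper":1}]'
```

```text
clock: 6.25
ee_pos: [471.2, -416.2, 16.2]
tool_rot: [0.002, 0.707, 0.707, -0.0]
wrist_force: [-0.7, 0.0, 6.1]
grip_width: 25.2
gripper_force: 38.8
clock: 6.75
ee_pos: [471.6, -416.5, 153.1]
tool_rot: [0.004, 0.707, 0.707, -0.0]
wrist_force: [0.1, -0.4, -0.3]
grip_width: 24.6
gripper_force: 39.2
```

```bash
for i in 1 2 3 4; do python3 -m pendant '[{"dx":0.3,"dy":-0.02,"dz":0,"turn":0,"gripper":1},{"dx":0.6,"dy":-0.04,"dz":0,"turn":0,"gripper":1},{"dx":0.906,"dy":-0.053,"dz":0,"turn":0,"gripper":1}]' >/dev/null; done
python3 -m pendant '[{"dx":0,"dy":0,"dz":0.2,"turn":0,"gripper":1},{"dx":0,"dy":0,"dz":0.4,"turn":0,"gripper":1},{"dx":0,"dy":0,"dz":0.5,"turn":0,"gripper":1},{"dx":0,"dy":0,"dz":0.5,"turn":0,"gripper":1}]'
python3 w.py w5
```

```text
clock: 8.35
ee_pos: [433.8, 128.2, 68.5]
tool_rot: [-0.003, 0.707, 0.707, -0.004]
wrist_force: [-0.2, -0.2, -1.0]
grip_width: 24.8
gripper_force: 39.3
8.35 [433.8 128.2  68.5] Rtool [[-0.001, 1.0, -0.01], [1.0, 0.001, -0.002], [-0.002, -0.01, -1.0]] cam [436. 204. 210.] [[1.0, 0.0, -0.01], [0.0, -0.95, -0.3], [-0.01, 0.3, -0.95]]
```

View pics/w5.png

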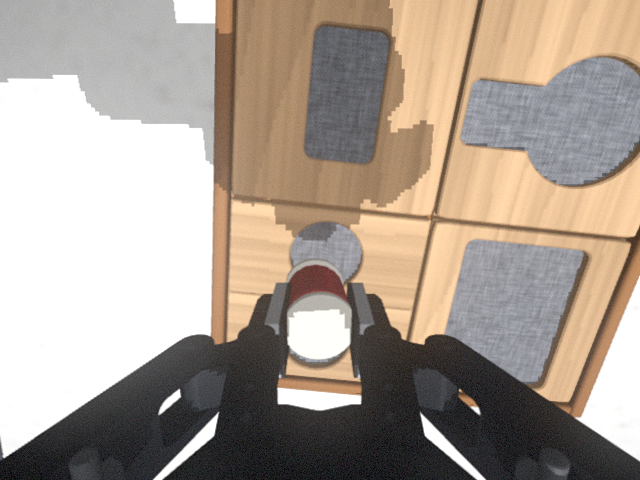

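The spool is upright in the pads at (318,310), and the far well is at about (326,254).

```bash
python3 - <<'E'
from h import *
f=np.load("w5.npz");C=cam("wrist",dict(ee_pos=f["pos"],tool_rot=f["q"]))
print(px2w(C,[[291,253],[361,253],[326,222]],10).round(1))
for i in range(3): print(np.round(env.get_state()["ee_pos"],1))
C=cam("wrist",dict(ee_pos=env.get_state()["ee_pos"],tool_rot=[0,.7071,.7071,0]))
print(px2w(C,[[291,253],[361,253],[326,222]],10).round(1))
E
```

```text
[[417.3 130. ]
 [460.2 130.2]
 [438.7 149.8]]
[435.5 128.4  70.7]
[435.5 128.4  70.7]
[435.5 128.4  70.7]
[[419.5 129.6]
 [462.9 129.6]
 [441.1 149.5]]
```

```bash
python3 -m pendant '[{"dx":0,"dy":0.025,"dz":0.1,"turn":0,"gripper":1},{"dx":0,"dy":0.025,"dz":0.25,"turn":0,"gripper":1},{"dx":0,"dy":0.025,"dz":0.365,"turn":0,"gripper":1},{"dx":0,"dy":0.025,"dz":0.365,"turn":0,"gripper":1},{"dx":0,"dy":0.025,"dz":0.365,"turn":0,"gripper":1}]'
python3 -m pendant '[{"dx":0,"dy":0,"dz":0,"turn":0,"gripper":-0.2},{"dx":0,"dy":0,"dz":0,"turn":0,"gripper":-0.6},{"dx":0,"dy":0,"dz":0,"turn":0,"gripper":-1},{"dx":0,"dy":0,"dz":0,"turn":0,"gripper":-1},{"dx":0,"dy":0,"dz":-0.3,"turn":0,"gripper":-1},{"dx":0,"dy":0,"dz":-0.6,"turn":0,"gripper":-1},{"dx":0,"dy":0,"dz":-0.9,"turn":0,"gripper":-1},{"dx":0,"dy":0,"dz":-0.9,"turn":0,"gripper":-1},{"dx":0,"dy":0,"dz":-0.9,"turn":0,"gripper":-1}]'
python3 w.py w6 spool_a_mid:44
python3 - <<'E'
from dp import *
P,C,p=cloud("w6.npz")
m=(P[...,2]>33)&(P[...,2]<60)&(abs(P[...,0]-439)<45)&(abs(P[...,1]-127)<45); q=P[m]
print(len(q),np.median(q[:,2]),q.min(0),q.max(0))
E
```

```text
clock: 8.9
ee_pos: [442.2, 128.6, 19.5]
tool_rot: [0.0, 0.707, 0.707, 0.0]
wrist_force: [-0.5, 0.3, 0.1]
grip_width: 24.6
gripper_force: 39.8
clock: 9.8
ee_pos: [442.7, 128.9, 155.7]
tool_rot: [0.001, 0.707, 0.707, 0.001]
wrist_force: [-0.1, 0.2, -0.6]
grip_width: 85.5
gripper_force: 0.0
9.8 [442.7 128.9 155.7] Rtool [[-0.0, 1.0, 0.003], [1.0, 0.0, 0.001], [0.001, 0.003, -1.0]] cam [443. 204. 297.] [[1.0, -0.0, 0.0], [0.0, -0.96, -0.3], [0.0, 0.3, -0.96]]
spool_a_mid 0.73 [293. 204. 329. 248.] [440.  133.2] [27.5 35.4] 0.0
1094 42.80212945317665 [426.13068558 114.8588512   33.06358762] [454.53111156 143.28515939  45.17899142]
```

Red spool seated (top at 44 mm). Now the navy spool.

```bash
for i in 1 2 3; do python3 -m pendant '[{"dx":-0.3,"dy":0.09,"dz":0,"turn":0,"gripper":-1},{"dx":-0.6,"dy":0.19,"dz":0,"turn":0,"gripper":-1},{"dx":-0.895,"dy":0.286,"dz":0,"turn":0,"gripper":-1}]' >/dev/null; done
python3 -m pendant '[{"dx":0,"dy":0,"dz":0.2,"turn":0,"gripper":-1},{"dx":0,"dy":0,"dz":0.4,"turn":0,"gripper":-1},{"dx":0,"dy":0,"dz":0.5,"turn":0,"gripper":-1},{"dx":0,"dy":0,"dz":0.5,"turn":0,"gripper":-1}]'
python3 w.py w7
python3 - <<'E'
from dp import *
P,C,p=cloud("w7.npz")
m=(P[...,2]>33)&(P[...,2]<50)&(abs(P[...,0]-571)<25)&(abs(P[...,1]+274)<25); q=P[m]
print(len(q),np.median(q[:,2]),(q.min(0)+q.max(0))/2)
E
```

```text
clock: 11.2
ee_pos: [567.6, -272.2, 73.8]
tool_rot: [-0.005, 0.707, 0.707, -0.001]
wrist_force: [-0.3, -0.2, -1.1]
grip_width: 85.5
gripper_force: 0.0
11.2 [ 567.6 -272.2   73.8] Rtool [[-0.0, 1.0, -0.008], [1.0, 0.0, 0.005], [0.005, -0.008, -1.0]] cam [ 570. -197.  216.] [[1.0, 0.0, -0.01], [0.0, -0.96, -0.29], [-0.01, 0.29, -0.96]]
2006 38.80598416731752 [ 569.49254453 -273.72731566   37.18267724]
```

```bash
python3 -m pendant '[{"dx":-0.01,"dy":0.005,"dz":0.22,"turn":0,"gripper":-1},{"dx":-0.01,"dy":0.005,"dz":0.433,"turn":0,"gripper":-1},{"dx":-0.01,"dy":0.005,"dz":0.433,"turn":0,"gripper":-1},{"dx":-0.01,"dy":0.005,"dz":0.433,"turn":0,"gripper":1},{"dx":-0.01,"dy":0.005,"dz":0.433,"turn":0,"gripper":1},{"dx":-0.01,"dy":0.005,"dz":0.433,"turn":0,"gripper":1},{"dx":-0.01,"dy":0.005,"dz":0.433,"turn":0,"gripper":1},{"dx":-0.01,"dy":0.005,"dz":0.433,"turn":0,"gripper":1},{"dx":-0.01,"dy":0.005,"dz":0.433,"turn":0,"gripper":1}]' 40
python3 -m pendant '[{"dx":0,"dy":0,"dz":-0.2,"turn":0,"gripper":1},{"dx":0,"dy":0,"dz":-0.5,"turn":0,"gripper":1},{"dx":0,"dy":0,"dz":-0.8,"turn":0,"gripper":1},{"dx":0,"dy":0,"dz":-0.9,"turn":0,"gripper":1},{"dx":0,"dy":0,"dz":-0.9,"turn":0,"gripper":1},{"dx":0,"dy":0,"dz":-0.9,"turn":0,"gripper":1}]'
```

```text
clock: 12.15
ee_pos: [572.5, -276.3, 16.2]
tool_rot: [0.001, 0.707, 0.707, 0.0]
wrist_force: [-0.9, 1.0, 6.3]
grip_width: 24.8
gripper_force: 38.8
clock: 12.75
ee_pos: [570.7, -275.1, 147.6]
tool_rot: [-0.001, 0.707, 0.707, -0.0]
wrist_force: [0.3, 0.2, -0.3]
grip_width: 24.8
gripper_force: 39.2
```

```bash
for i in 1 2 3; do python3 -m pendant '[{"dx":0.25,"dy":-0.1,"dz":0,"turn":0,"gripper":1},{"dx":0.5,"dy":-0.2,"dz":0,"turn":0,"gripper":1},{"dx":0.762,"dy":-0.306,"dz":0,"turn":0,"gripper":1}]' >/dev/null; done
python3 -m pendant '[{"dx":0,"dy":0,"dz":0.2,"turn":0,"gripper":1},{"dx":0,"dy":0,"dz":0.4,"turn":0,"gripper":1},{"dx":0,"dy":0,"dz":0.5,"turn":0,"gripper":1},{"dx":0,"dy":0,"dz":0.5,"turn":0,"gripper":1},{"dx":0,"dy":0,"dz":0.5,"turn":0,"gripper":1}]'
```

```text
clock: 14.15
ee_pos: [432.2, 67.3, 72.4]
tool_rot: [-0.001, 0.707, 0.707, -0.001]
wrist_force: [0.0, 0.5, -0.1]
grip_width: 25.0
gripper_force: 39.3
```

```bash
python3 -m pendant '[{"dx":0,"dy":0.005,"dz":0.1,"turn":0,"gripper":1},{"dx":0,"dy":0.005,"dz":0.25,"turn":0,"gripper":1},{"dx":0,"dy":0.005,"dz":0.367,"turn":0,"gripper":1},{"dx":0,"dy":0.005,"dz":0.367,"turn":0,"gripper":1},{"dx":0,"dy":0.005,"dz":0.367,"turn":0,"gripper":1}]'
python3 -m pendant '[{"dx":0,"dy":0,"dz":0,"turn":0,"gripper":-0.2},{"dx":0,"dy":0,"dz":0,"turn":0,"gripper":-0.6},{"dx":0,"dy":0,"dz":0,"turn":0,"gripper":-1},{"dx":0,"dy":0,"dz":0,"turn":0,"gripper":-1},{"dx":0,"dy":0,"dz":-0.3,"turn":0,"gripper":-1},{"dx":0,"dy":0,"dz":-0.6,"turn":0,"gripper":-1},{"dx":0,"dy":0,"dz":-0.9,"turn":0,"gripper":-1},{"dx":0,"dy":0,"dz":-0.9,"turn":0,"gripper":-1},{"dx":0,"dy":0,"dz":-0.9,"turn":0,"gripper":-1}]'
python3 w.py w8
python3 - <<'E'
from dp import *
P,C,p=cloud("w8.npz")
for y in (67,128):
    m=(P[...,2]>33)&(P[...,2]<60)&(abs(P[...,0]-436)<45)&(abs(P[...,1]-y)<25); q=P[m]
    print(len(q),np.median(q[:,2]),q.min(0),q.max(0))
E
```

```text
clock: 14.65
ee_pos: [434.9, 67.2, 19.7]
tool_rot: [0.0, 0.707, 0.707, 0.0]
wrist_force: [-0.0, 0.2, -1.2]
grip_width: 24.9
gripper_force: 40.5
clock: 15.55
ee_pos: [435.2, 67.4, 155.6]
tool_rot: [0.001, 0.707, 0.707, 0.001]
wrist_force: [0.3, -0.5, -1.2]
grip_width: 85.1
gripper_force: 0.0
15.55 [435.2  67.4 155.6] Rtool [[-0.0, 1.0, 0.003], [1.0, 0.0, 0.0], [0.0, 0.003, -1.0]] cam [436. 143. 297.] [[1.0, -0.0, 0.0], [0.0, -0.96, -0.3], [0.0, 0.3, -0.96]]
1095 42.75992311553628 [417.93370088  55.85671683  33.03316243] [446.24795263  83.88013628  44.81758182]
1357 42.58168487540286 [426.1902737  114.80185908  39.14823883] [454.87809577 143.259882    45.21581338]
```

```bash
python3 -m pendant '[{"dx":-0.2,"dy":0.2,"dz":0,"turn":0,"gripper":-1},{"dx":-0.4,"dy":0.4,"dz":0,"turn":0,"gripper":-1},{"dx":-0.6,"dy":0.6,"dz":0,"turn":0,"gripper":-1},{"dx":-0.713,"dy":0.702,"dz":0,"turn":0,"gripper":-1}]' >/dev/null; python3 -m pendant '[{"dx":-0.2,"dy":0.2,"dz":0,"turn":0,"gripper":-1},{"dx":-0.4,"dy":0.4,"dz":0,"turn":0.03,"gripper":-1},{"dx":-0.6,"dy":0.6,"dz":0.1,"turn":0.03,"gripper":-1},{"dx":-0.713,"dy":0.702,"dz":0.3,"turn":0.03,"gripper":-1},{"dx":-0.713,"dy":0.702,"dz":0.5,"turn":0.03,"gripper":-1},{"dx":-0.713,"dy":0.702,"dz":0.5,"turn":0.03,"gripper":-1}]'
python3 w.py w9
python3 - <<'E'
from dp import *
P,C,p=cloud("w9.npz")
m=(P[...,2]>16)&(P[...,2]<28)&(abs(P[...,0]-645)<34)&(abs(P[...,1]+146)<52); q=P[m]
print(len(q),np.median(q[:,2]),cv2.minAreaRect(q[:,:2].astype(np.float32)))
E
```

```text
clock: 16.6
ee_pos: [639.8, -145.5, 70.2]
tool_rot: [-0.007, 0.724, 0.69, -0.004]
wrist_force: [-0.6, 0.8, -1.5]
grip_width: 85.0
gripper_force: 0.0
16.6 [ 639.8 -145.5   70.2] Rtool [[0.048, 0.999, -0.015], [0.999, -0.048, 0.005], [0.004, -0.015, -1.0]] cam [646. -71. 212.] [[1.0, -0.04, -0.03], [-0.05, -0.96, -0.29], [-0.01, 0.29, -0.96]]
14252 21.13243491841699 ((644.6090698242188, -146.75247192382812), (87.96855163574219, 61.074459075927734), 86.96666717529297)
```

View pics/w9.png

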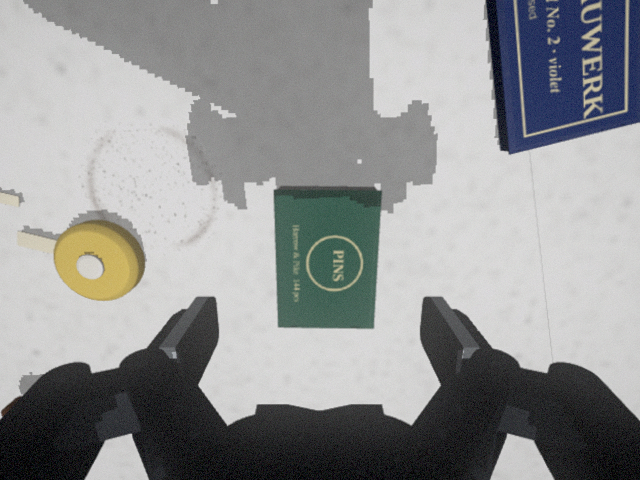

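The tin at (328,258) is square between the fingers.

```bash
python3 -m pendant '[{"dx":0,"dy":0,"dz":0.2,"turn":0,"gripper":-1},{"dx":0,"dy":0,"dz":0.4,"turn":0,"gripper":-1},{"dx":0,"dy":0,"dz":0.513,"turn":0,"gripper":-1},{"dx":0,"dy":0,"dz":0.513,"turn":0,"gripper":-1},{"dx":0,"dy":0,"dz":0.513,"turn":0,"gripper":-1}]'
python3 -m pendant '[{"dx":0,"dy":0,"dz":0,"turn":0,"gripper":0},{"dx":0,"dy":0,"dz":0,"turn":0,"gripper":0},{"dx":0,"dy":0,"dz":0,"turn":0,"gripper":1},{"dx":0,"dy":0,"dz":0,"turn":0,"gripper":1},{"dx":0,"dy":0,"dz":0,"turn":0,"gripper":1}]' 50
python3 -m pendant '[{"dx":0,"dy":0,"dz":-0.1,"turn":0,"gripper":1},{"dx":0,"dy":0,"dz":-0.3,"turn":0,"gripper":1},{"dx":0,"dy":0,"dz":-0.6,"turn":0,"gripper":1},{"dx":0,"dy":0,"dz":-0.8,"turn":0,"gripper":1},{"dx":0,"dy":0,"dz":-0.8,"turn":0,"gripper":1}]'
```

```text
clock: 17.15
ee_pos: [645.6, -146.4, 3.2]
tool_rot: [0.0, 0.723, 0.691, 0.0]
wrist_force: [-0.3, 0.9, 0.0]
grip_width: 85.3
gripper_force: 0.0
clock: 17.65
ee_pos: [646.8, -147.0, 4.8]
tool_rot: [0.002, 0.723, 0.69, 0.001]
wrist_force: [-0.3, 1.1, 6.2]
grip_width: 58.0
gripper_force: 54.2
clock: 18.15
ee_pos: [648.8, -147.6, 130.2]
tool_rot: [0.005, 0.723, 0.69, 0.003]
wrist_force: [1.1, 0.6, -0.3]
grip_width: 58.2
gripper_force: 53.8
```

```bash
python3 -m pendant '[{"dx":0.25,"dy":-0.1,"dz":0,"turn":0,"gripper":1},{"dx":0.5,"dy":-0.2,"dz":0,"turn":0,"gripper":1},{"dx":0.759,"dy":-0.327,"dz":0,"turn":0,"gripper":1}]' >/dev/null; python3 -m pendant '[{"dx":0.25,"dy":-0.1,"dz":0,"turn":0.037,"gripper":1},{"dx":0.5,"dy":-0.2,"dz":0,"turn":0.037,"gripper":1},{"dx":0.759,"dy":-0.327,"dz":0.1,"turn":0.037,"gripper":1},{"dx":0.759,"dy":-0.327,"dz":0.3,"turn":0.037,"gripper":1},{"dx":0.759,"dy":-0.327,"dz":0.4,"turn":0.037,"gripper":1},{"dx":0.759,"dy":-0.327,"dz":0.4,"turn":0.037,"gripper":1},{"dx":0.759,"dy":-0.327,"dz":0.4,"turn":0.037,"gripper":1}]'
python3 w.py w10
python3 - <<'E'
from dp import *
P,C,p=cloud("w10.npz")
m=(P[...,2]>68)&(P[...,2]<90)&(abs(P[...,0]-557)<33)&(abs(P[...,1]-85)<60); q=P[m]
print(len(q),np.median(q[:,2]),cv2.minAreaRect(q[:,:2].astype(np.float32)))
E
```

```text
clock: 19.15
ee_pos: [557.9, 84.9, 62.2]
tool_rot: [-0.0, 0.744, 0.669, -0.0]
wrist_force: [0.8, 0.0, -0.8]
grip_width: 58.0
gripper_force: 53.8
19.15 [557.9  84.9  62.2] Rtool [[0.106, 0.994, -0.001], [0.994, -0.106, -0.0], [-0.0, -0.001, -1.0]] cam [567. 160. 204.] [[0.99, -0.1, -0.03], [-0.11, -0.95, -0.3], [0.0, 0.3, -0.95]]
28819 78.44076551338671 ((556.331298828125, 85.7120361328125), (88.12194061279297, 66.05899047851562), 84.88414001464844)
```

View pics/w10.png

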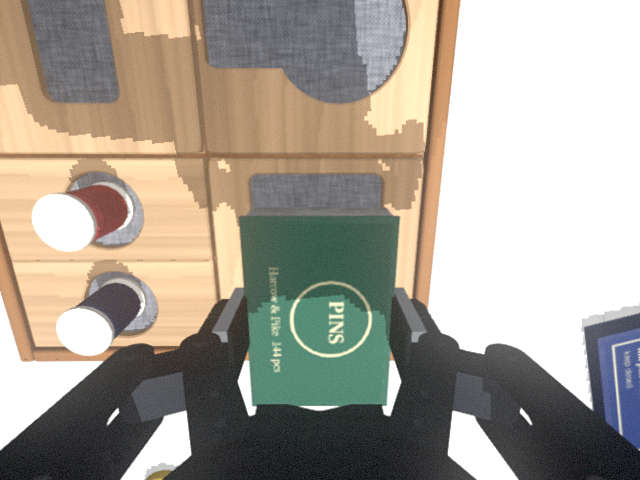

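The tin is over its pocket and parallel to it, and both spools stand in their wells. Lowering.

```bash
python3 -m pendant '[{"dx":0,"dy":0,"dz":0.15,"turn":0,"gripper":1},{"dx":0,"dy":0,"dz":0.3,"turn":0,"gripper":1},{"dx":0,"dy":0,"dz":0.36,"turn":0,"gripper":1},{"dx":0,"dy":0,"dz":0.36,"turn":0,"gripper":1},{"dx":0,"dy":0,"dz":0.365,"turn":0,"gripper":1}]'
python3 -m pendant '[{"dx":0,"dy":0,"dz":0,"turn":0,"gripper":-0.7},{"dx":0,"dy":0,"dz":0,"turn":0,"gripper":-1},{"dx":0,"dy":0,"dz":0,"turn":0,"gripper":-1},{"dx":0,"dy":0,"dz":-0.3,"turn":0,"gripper":-1},{"dx":0,"dy":0,"dz":-0.6,"turn":0,"gripper":-1},{"dx":0,"dy":0,"dz":-0.9,"turn":0,"gripper":-1},{"dx":0,"dy":0,"dz":-0.9,"turn":0,"gripper":-1},{"dx":0,"dy":0,"dz":-0.9,"turn":0,"gripper":-1}]'
python3 w.py w11
python3 - <<'E'
from dp import *
P,C,p=cloud("w11.npz")
m=(P[...,2]>18)&(P[...,2]<40)&(abs(P[...,0]-557)<38)&(abs(P[...,1]-85)<60); q=P[m]
print(len(q),np.percentile(q[:,2],[5,50,95]),cv2.minAreaRect(q[:,:2].astype(np.float32)))
E
```

```text
clock: 19.7
ee_pos: [559.1, 85.2, 8.8]
tool_rot: [0.001, 0.743, 0.669, 0.001]
wrist_force: [0.3, 0.5, 0.5]
grip_width: 58.3
gripper_force: 56.0
clock: 20.5
ee_pos: [558.8, 85.7, 144.5]
tool_rot: [0.001, 0.743, 0.669, 0.002]
wrist_force: [-0.1, -0.2, -0.9]
grip_width: 85.7
gripper_force: 0.0
20.5 [558.8  85.7 144.5] Rtool [[0.105, 0.995, 0.004], [0.995, -0.105, 0.0], [0.001, 0.004, -1.0]] cam [567. 161. 286.] [[0.99, -0.1, -0.03], [-0.1, -0.95, -0.29], [0.01, 0.3, -0.96]]
8316 [24.0455211  25.16144819 26.27825077] ((560.720458984375, 85.02310180664062), (87.95077514648438, 61.16848373413086), 83.83715057373047)
```

Tin seated flat. Now the stamp, gripped by its handle.

```bash
for i in 1 2; do python3 -m pendant '[{"dx":-0.3,"dy":-0.07,"dz":0,"turn":0,"gripper":-1},{"dx":-0.6,"dy":-0.14,"dz":0,"turn":0,"gripper":-1},{"dx":-0.819,"dy":-0.206,"dz":0,"turn":0,"gripper":-1}]' >/dev/null; done; python3 -m pendant '[{"dx":-0.3,"dy":-0.07,"dz":0,"turn":-0.04,"gripper":-1},{"dx":-0.6,"dy":-0.14,"dz":0,"turn":-0.08,"gripper":-1},{"dx":-0.819,"dy":-0.206,"dz":0,"turn":-0.122,"gripper":-1},{"dx":-0.819,"dy":-0.206,"dz":0.1,"turn":-0.122,"gripper":-1},{"dx":-0.819,"dy":-0.206,"dz":0.2,"turn":-0.122,"gripper":-1},{"dx":-0.819,"dy":-0.206,"dz":0.2,"turn":-0.122,"gripper":-1}]'
python3 w.py w12
python3 - <<'E'
from dp import *
P,C,p=cloud("w12.npz")
for a,b in((14,24),(50,80)):
    m=(P[...,2]>a)&(P[...,2]<b)&(abs(P[...,0]-427)<30)&(abs(P[...,1]+271)<35); q=P[m]
    print(len(q),np.percentile(q[:,2],[5,50,95]),cv2.minAreaRect(q[:,:2].astype(np.float32)))
E
```

```text
clock: 21.75
ee_pos: [424.7, -268.5, 107.6]
tool_rot: [-0.004, 0.676, 0.737, -0.0]
wrist_force: [0.2, 0.7, 0.2]
grip_width: 85.0
gripper_force: 0.0
21.75 [ 424.7 -268.5  107.6] Rtool [[-0.087, 0.996, -0.007], [0.996, 0.087, 0.006], [0.006, -0.006, -1.0]] cam [ 420. -194.  249.] [[1.0, 0.09, 0.02], [0.09, -0.95, -0.29], [-0.0, 0.29, -0.96]]
1158 [16.9629352  18.93182162 20.26376864] ((425.5071105957031, -260.3738098144531), (22.667011260986328, 29.460205078125), 4.741921901702881)
1582 [55.97338447 66.27570514 70.81504138] ((426.2427673339844, -271.460693359375), (25.274869918823242, 25.44578742980957), 4.582526683807373)
```

View pics/w12.png

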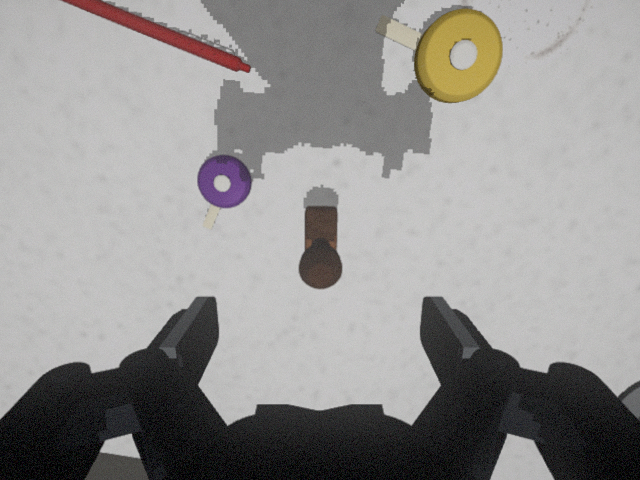

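The stamp at (321,245) is aligned and centred between the fingers.

```bash
python3 -m pendant '[{"dx":-0.005,"dy":0,"dz":0.2,"turn":0,"gripper":-1},{"dx":-0.005,"dy":0,"dz":0.4,"turn":0,"gripper":-1},{"dx":-0.005,"dy":0,"dz":0.507,"turn":0,"gripper":-1},{"dx":-0.005,"dy":0,"dz":0.507,"turn":0,"gripper":-1},{"dx":-0.005,"dy":0,"dz":0.507,"turn":0,"gripper":0},{"dx":-0.005,"dy":0,"dz":0.507,"turn":0,"gripper":0.2}]'
python3 -m pendant '[{"dx":0,"dy":0,"dz":0,"turn":0,"gripper":1},{"dx":0,"dy":0,"dz":0,"turn":0,"gripper":1},{"dx":0,"dy":0,"dz":0,"turn":0,"gripper":1},{"dx":0,"dy":0,"dz":0,"turn":0,"gripper":1},{"dx":0,"dy":0,"dz":0,"turn":0,"gripper":1}]' 50
python3 -m pendant '[{"dx":0,"dy":0,"dz":-0.1,"turn":0,"gripper":1},{"dx":0,"dy":0,"dz":-0.3,"turn":0,"gripper":1},{"dx":0,"dy":0,"dz":-0.6,"turn":0,"gripper":1},{"dx":0,"dy":0,"dz":-0.8,"turn":0,"gripper":1},{"dx":0,"dy":0,"dz":-0.8,"turn":0,"gripper":1}]'
```

```text
clock: 22.4
ee_pos: [428.2, -272.3, 37.9]
tool_rot: [0.001, 0.675, 0.737, 0.0]
wrist_force: [1.0, -0.4, -0.3]
grip_width: 59.0
gripper_force: 0.0
clock: 22.9
ee_pos: [427.7, -272.5, 37.6]
tool_rot: [0.001, 0.676, 0.737, 0.0]
wrist_force: [-0.3, 1.4, 6.4]
grip_width: 22.9
gripper_force: 48.9
clock: 23.4
ee_pos: [429.6, -274.2, 163.0]
tool_rot: [0.006, 0.676, 0.737, 0.0]
wrist_force: [0.9, -0.9, 0.3]
grip_width: 23.4
gripper_force: 49.1
```

```bash
for i in 1 2 3; do python3 -m pendant '[{"dx":0.3,"dy":0.03,"dz":0,"turn":0,"gripper":1},{"dx":0.6,"dy":0.07,"dz":0,"turn":0,"gripper":1},{"dx":0.812,"dy":0.106,"dz":0,"turn":0,"gripper":1}]' >/dev/null; done; python3 -m pendant '[{"dx":0.3,"dy":0.03,"dz":0,"turn":0.04,"gripper":1},{"dx":0.6,"dy":0.07,"dz":0,"turn":0.08,"gripper":1},{"dx":0.812,"dy":0.106,"dz":0,"turn":0.122,"gripper":1},{"dx":0.812,"dy":0.106,"dz":0.1,"turn":0.122,"gripper":1},{"dx":0.812,"dy":0.106,"dz":0.3,"turn":0.122,"gripper":1},{"dx":0.812,"dy":0.106,"dz":0.4,"turn":0.122,"gripper":1},{"dx":0.812,"dy":0.106,"dz":0.4,"turn":0.122,"gripper":1},{"dx":0.812,"dy":0.106,"dz":0.4,"turn":0.122,"gripper":1}]'
python3 w.py w13
python3 - <<'E'
from dp import *
P,C,p=cloud("w13.npz")
for a,b in((74,86),(110,150)):
    m=(P[...,2]>a)&(P[...,2]<b)&(abs(P[...,0]-449)<18)&(abs(P[...,1]-219)<35); q=P[m]
    if len(q)>5: print(len(q),np.percentile(q[:,2],[5,50,95]),cv2.minAreaRect(q[:,:2].astype(np.float32)),q.max(0))
E
```

```text
clock: 25.1
ee_pos: [447.9, 218.2, 96.1]
tool_rot: [-0.0, 0.743, 0.669, -0.001]
wrist_force: [0.2, 0.4, -0.8]
grip_width: 23.1
gripper_force: 49.1
25.1 [447.9 218.2  96.1] Rtool [[0.105, 0.994, -0.001], [0.994, -0.105, -0.0], [-0.001, -0.001, -1.0]] cam [457. 293. 237.] [[0.99, -0.1, -0.03], [-0.1, -0.95, -0.3], [0.0, 0.3, -0.95]]
2473 [75.81541124 77.79481779 81.57116512] ((448.4368591308594, 227.99737548828125), (35.1982536315918, 22.76275634765625), 83.19542694091797) [461.11992915 246.3579915   85.98402578]
6866 [113.64911646 127.95665755 145.83396608] ((447.9747009277344, 219.57855224609375), (26.563217163085938, 36.37645721435547), 84.6690673828125) [466.98813422 234.48060165 149.99080935]
```

View pics/w13.png

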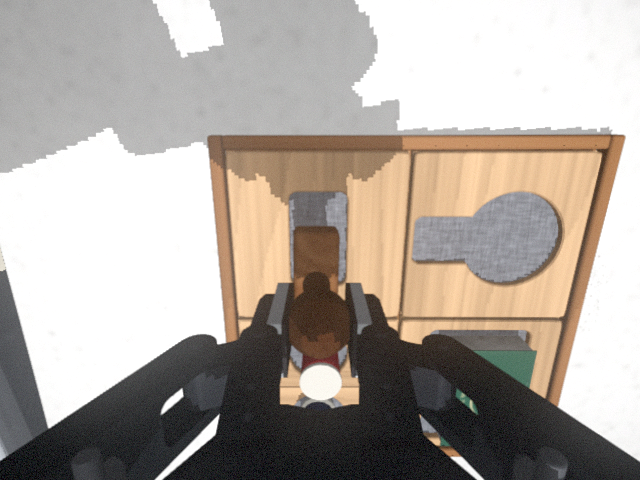

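The stamp hangs upright over its pocket, with the foot at (316,250) parallel to the edges.

```bash
python3 -m pendant '[{"dx":0,"dy":0.005,"dz":0.15,"turn":0,"gripper":1},{"dx":0,"dy":0.005,"dz":0.3,"turn":0,"gripper":1},{"dx":0,"dy":0.005,"dz":0.36,"turn":0,"gripper":1},{"dx":0,"dy":0.005,"dz":0.365,"turn":0,"gripper":1},{"dx":0,"dy":0.005,"dz":0.368,"turn":0,"gripper":1}]'
python3 -m pendant '[{"dx":0,"dy":0,"dz":0,"turn":0,"gripper":0},{"dx":0,"dy":0,"dz":0,"turn":0,"gripper":-0.5},{"dx":0,"dy":0,"dz":0,"turn":0,"gripper":-1},{"dx":0,"dy":0,"dz":0,"turn":0,"gripper":-1},{"dx":0,"dy":0,"dz":0,"turn":0,"gripper":-1},{"dx":0,"dy":0,"dz":-0.3,"turn":0,"gripper":-1},{"dx":0,"dy":0,"dz":-0.6,"turn":0,"gripper":-1},{"dx":0,"dy":0,"dz":-0.9,"turn":0,"gripper":-1},{"dx":0,"dy":0,"dz":-0.9,"turn":0,"gripper":-1}]'
python3 w.py w14
python3 - <<'E'
from dp import *
P,C,p=cloud("w14.npz")
for a,b in((17,27),(55,85)):
    m=(P[...,2]>a)&(P[...,2]<b)&(abs(P[...,0]-449)<22)&(abs(P[...,1]-219)<35); q=P[m]
    if len(q)>5: print(len(q),np.percentile(q[:,2],[5,50,95]),cv2.minAreaRect(q[:,:2].astype(np.float32)),q.max(0))
E
```

```text
clock: 25.65
ee_pos: [449.9, 219.0, 42.3]
tool_rot: [0.0, 0.743, 0.669, 0.001]
wrist_force: [0.4, -0.4, -0.0]
grip_width: 22.9
gripper_force: 49.2
clock: 26.55
ee_pos: [453.1, 220.4, 184.4]
tool_rot: [0.003, 0.743, 0.669, 0.007]
wrist_force: [0.3, 1.3, 0.3]
grip_width: 85.5
gripper_force: 0.0
26.55 [453.1 220.4 184.4] Rtool [[0.105, 0.994, 0.013], [0.994, -0.105, 0.005], [0.006, 0.013, -1.0]] cam [460. 295. 326.] [[0.99, -0.1, -0.02], [-0.1, -0.95, -0.29], [0.01, 0.29, -0.96]]
683 [20.90998625 22.87908049 24.3328938 ] ((448.876953125, 220.1015625), (51.87300491333008, 22.772539138793945), 83.30207061767578) [462.57131055 246.79190393  26.32173539]
874 [62.79714067 70.50681979 75.0077882 ] ((448.4455261230469, 220.19741821289062), (25.653928756713867, 25.122087478637695), 42.44660568237305) [461.61146578 232.95289962  76.19660343]
```

Stamp seated. Now the tape.

```bash
for i in 1 2; do python3 -m pendant '[{"dx":-0.3,"dy":0.07,"dz":0,"turn":0,"gripper":-1},{"dx":-0.6,"dy":0.14,"dz":0,"turn":0,"gripper":-1},{"dx":-0.791,"dy":0.2,"dz":0,"turn":0,"gripper":-1}]' >/dev/null; done; python3 -m pendant '[{"dx":-0.3,"dy":0.07,"dz":0,"turn":0.04,"gripper":-1},{"dx":-0.6,"dy":0.14,"dz":0,"turn":0.087,"gripper":-1},{"dx":-0.791,"dy":0.2,"dz":0.2,"turn":0.087,"gripper":-1},{"dx":-0.791,"dy":0.2,"dz":0.45,"turn":0.087,"gripper":-1},{"dx":-0.791,"dy":0.2,"dz":0.667,"turn":0.087,"gripper":-1},{"dx":-0.791,"dy":0.2,"dz":0.667,"turn":0.087,"gripper":-1},{"dx":-0.791,"dy":0.2,"dz":0.667,"turn":0.087,"gripper":-1}]'
python3 w.py w15
python3 - <<'E'
from dp import *
P,C,p=cloud("w15.npz")
m=(P[...,2]>12)&(P[...,2]<24)&(abs(P[...,0]-501)<40)&(abs(P[...,1]+144)<40); q=P[m]
print(len(q),np.percentile(q[:,2],[5,50,95]),cv2.minEnclosingCircle(q[:,:2].astype(np.float32)),(q.min(0)+q.max(0))/2)
E
```

```text
clock: 27.9
ee_pos: [500.0, -144.1, 74.8]
tool_rot: [-0.001, 0.787, 0.617, -0.001]
wrist_force: [-0.0, -0.3, 0.6]
grip_width: 85.2
gripper_force: 0.0
27.9 [ 500.  -144.1   74.8] Rtool [[0.239, 0.971, -0.003], [0.971, -0.239, 0.001], [0.0, -0.003, -1.0]] cam [520. -71. 216.] [[0.97, -0.23, -0.07], [-0.24, -0.93, -0.29], [-0.0, 0.3, -0.96]]
4923 [12.96060494 15.79635736 18.5879971 ] ((501.1731262207031, -143.9722442626953), 26.077537536621094) [ 501.06679488 -143.70074339   16.22852646]
```

View pics/w15.png

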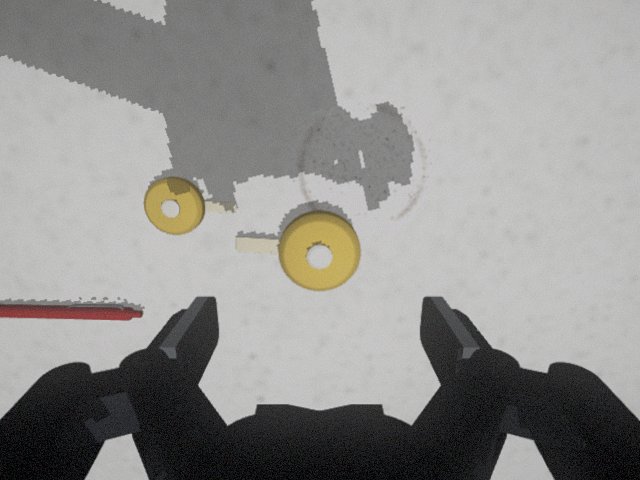

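The large yellow tape is centred at (319,251) with its tongue to (236,243), and the small one at (174,206) is clear of the left finger.

```bash
python3 - <<'E'
from h import *
f=np.load("w15.npz");C=cam("wrist",dict(ee_pos=f["pos"],tool_rot=f["q"]))
t=px2w(C,[236,243],3)[0]; d=np.array([501.1,-143.8])-t; print(t,np.hypot(*d),np.degrees(np.arctan2(d[1],d[0])))
E
python3 -m pendant '[{"dx":0,"dy":0,"dz":0.2,"turn":0,"gripper":-1},{"dx":0,"dy":0,"dz":0.4,"turn":0,"gripper":-1},{"dx":0,"dy":0,"dz":0.487,"turn":0,"gripper":-1},{"dx":0,"dy":0,"dz":0.487,"turn":0,"gripper":-1},{"dx":0,"dy":0,"dz":0.487,"turn":0,"gripper":-1}]'
python3 -m pendant '[{"dx":0,"dy":0,"dz":0,"turn":0,"gripper":0},{"dx":0,"dy":0,"dz":0,"turn":0,"gripper":0},{"dx":0,"dy":0,"dz":0,"turn":0,"gripper":1},{"dx":0,"dy":0,"dz":0,"turn":0,"gripper":1},{"dx":0,"dy":0,"dz":0,"turn":0,"gripper":1}]' 40
python3 -m pendant '[{"dx":0,"dy":0,"dz":-0.1,"turn":0,"gripper":1},{"dx":0,"dy":0,"dz":-0.3,"turn":0,"gripper":1},{"dx":0,"dy":0,"dz":-0.6,"turn":0,"gripper":1},{"dx":0,"dy":0,"dz":-0.8,"turn":0,"gripper":1},{"dx":0,"dy":0,"dz":-0.8,"turn":0,"gripper":1}]'
```

```text
[ 449.86959416 -127.33574498] 53.81102281254209 -17.81619136885837
clock: 28.45
ee_pos: [502.4, -145.0, 4.7]
tool_rot: [0.001, 0.787, 0.617, 0.001]
wrist_force: [0.6, -0.4, -0.4]
grip_width: 85.4
gripper_force: 0.0
clock: 28.95
ee_pos: [502.3, -145.1, 4.8]
tool_rot: [0.001, 0.787, 0.617, 0.001]
wrist_force: [-1.1, 0.4, 5.8]
grip_width: 49.8
gripper_force: 41.1
clock: 29.45
ee_pos: [504.7, -146.1, 130.1]
tool_rot: [0.005, 0.787, 0.617, 0.003]
wrist_force: [-0.3, -0.4, 0.4]
grip_width: 50.2
gripper_force: 41.6
```

```bash
for i in 1 2; do python3 -m pendant '[{"dx":0.3,"dy":0,"dz":0,"turn":0,"gripper":1},{"dx":0.6,"dy":-0.01,"dz":0,"turn":0,"gripper":1},{"dx":0.795,"dy":-0.012,"dz":0,"turn":0,"gripper":1}]' >/dev/null; done; python3 -m pendant '[{"dx":0.3,"dy":0,"dz":0,"turn":-0.04,"gripper":1},{"dx":0.6,"dy":-0.01,"dz":0,"turn":-0.08,"gripper":1},{"dx":0.795,"dy":-0.012,"dz":0,"turn":-0.13,"gripper":1},{"dx":0.795,"dy":-0.012,"dz":0.1,"turn":-0.13,"gripper":1},{"dx":0.795,"dy":-0.012,"dz":0.3,"turn":-0.13,"gripper":1},{"dx":0.795,"dy":-0.012,"dz":0.4,"turn":-0.13,"gripper":1},{"dx":0.795,"dy":-0.012,"dz":0.4,"turn":-0.13,"gripper":1},{"dx":0.795,"dy":-0.012,"dz":0.4,"turn":-0.13,"gripper":1}]'
python3 w.py w16
python3 - <<'E'
from dp import *
P,C,p=cloud("w16.npz")
m=(P[...,2]>68)&(P[...,2]<88)&(abs(P[...,0]-582)<24)&(abs(P[...,1]-204)<34); q=P[m]
print(len(q),np.percentile(q[:,2],[5,50,95]),(q.min(0)+q.max(0))/2,q.max(0))
E
```

```text
clock: 30.85
ee_pos: [581.2, 203.3, 62.7]
tool_rot: [-0.0, 0.721, 0.693, -0.001]
wrist_force: [0.1, -0.5, 0.7]
grip_width: 49.8
gripper_force: 41.7
30.85 [581.2 203.3  62.7] Rtool [[0.038, 0.999, -0.001], [0.999, -0.038, -0.0], [-0.0, -0.001, -1.0]] cam [585. 279. 204.] [[1.0, -0.04, -0.01], [-0.04, -0.95, -0.3], [0.0, 0.3, -0.95]]
9965 [70.47307113 73.62304976 76.43019264] [582.03237248 204.05164572  73.28575246] [605.99852431 229.98720504  78.56628786]
```

View pics/w16.png

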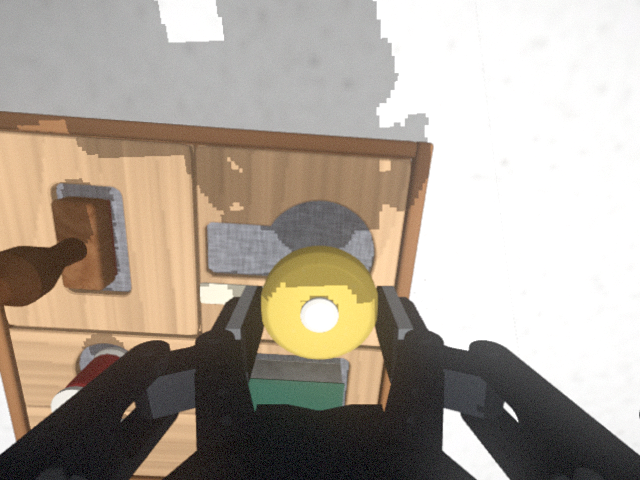

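The tape is held level over the keyhole, with its tongue at (222,293) parallel to the slot. Lowering.

```bash
python3 -m pendant '[{"dx":0,"dy":0.003,"dz":0.15,"turn":0,"gripper":1},{"dx":0,"dy":0.003,"dz":0.3,"turn":0,"gripper":1},{"dx":0,"dy":0.003,"dz":0.36,"turn":0,"gripper":1},{"dx":0,"dy":0.003,"dz":0.365,"turn":0,"gripper":1},{"dx":0,"dy":0.003,"dz":0.365,"turn":0,"gripper":1}]'
python3 -m pendant '[{"dx":0,"dy":0,"dz":0,"turn":0,"gripper":-0.5},{"dx":0,"dy":0,"dz":0,"turn":0,"gripper":-0.7},{"dx":0,"dy":0,"dz":0,"turn":0,"gripper":-1},{"dx":0,"dy":0,"dz":0,"turn":0,"gripper":-1},{"dx":0,"dy":0,"dz":-0.3,"turn":0,"gripper":-1},{"dx":0,"dy":0,"dz":-0.6,"turn":0,"gripper":-1},{"dx":0,"dy":0,"dz":-0.9,"turn":0,"gripper":-1},{"dx":0,"dy":0,"dz":-0.9,"turn":0,"gripper":-1}]'
python3 -m pendant '[{"dx":0.1,"dy":-0.2,"dz":-0.3,"turn":0,"gripper":-1},{"dx":0.2,"dy":-0.4,"dz":-0.5,"turn":0,"gripper":-1},{"dx":0.2,"dy":-0.4,"dz":-0.7,"turn":0,"gripper":-1},{"dx":0.2,"dy":-0.4,"dz":-0.7,"turn":0,"gripper":-1},{"dx":0.2,"dy":-0.4,"dz":-0.7,"turn":0,"gripper":-1}]'
python3 w.py w17
python3 - <<'E'
from dp import *
P,C,p=cloud("w17.npz")
m=(P[...,2]>16)&(P[...,2]<30)&(abs(P[...,0]-582)<38)&(abs(P[...,1]-204)<40); q=P[m]
print(len(q),np.percentile(q[:,2],[5,50,95]),cv2.minEnclosingCircle(q[:,:2].astype(np.float32)))
E
```

```text
clock: 31.4
ee_pos: [582.8, 204.1, 9.5]
tool_rot: [0.0, 0.72, 0.694, 0.001]
wrist_force: [-0.2, 0.7, 0.4]
grip_width: 50.0
gripper_force: 45.4
clock: 32.2
ee_pos: [586.7, 205.3, 152.5]
tool_rot: [0.004, 0.72, 0.694, 0.007]
wrist_force: [0.1, -0.8, 0.8]
grip_width: 85.6
gripper_force: 0.0
clock: 32.7
ee_pos: [523.3, 236.4, 248.8]
tool_rot: [0.0, 0.72, 0.694, 0.001]
wrist_force: [-0.1, 0.2, -1.3]
grip_width: 85.3
gripper_force: 0.0
32.7 [523.3 236.4 248.8] Rtool [[0.037, 0.999, 0.002], [0.999, -0.037, 0.0], [0.001, 0.002, -1.0]] cam [527. 312. 390.] [[1.0, -0.04, -0.01], [-0.04, -0.95, -0.3], [0.0, 0.3, -0.96]]
1611 [17.09441902 19.98974817 22.75234492] ((584.3436889648438, 204.1868438720703), 26.34811019897461)
```

View pics/w17.png

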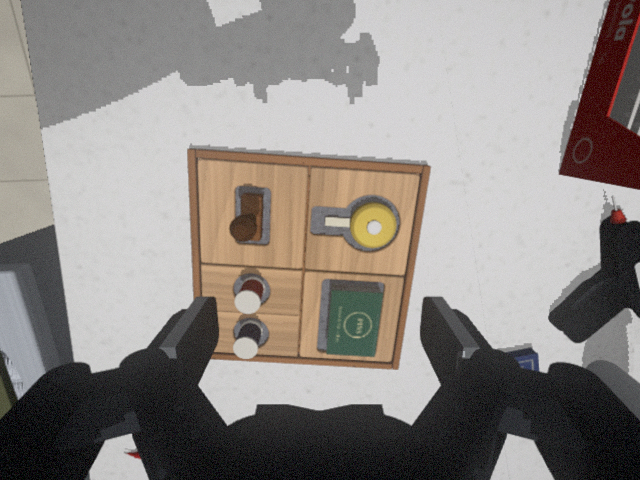

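All five are in their pockets: tape (374,224) with its tongue in the slot, stamp (250,215), spools (248,295) and (247,340), tin (352,318). Handing in.

```bash
python3 -c "
from workcell import env
print(env.sign_off())"
```

```text
the job is handed in; nothing more can be done
None
```

All five things are in their pockets and the job is handed in at about 33 s robot time; my last look showed everything seated, but the hand-in gave no verdict.

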